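# Close out a copier service: pack gauges and cassette in foam, then clear the panel

### The arm

A 6-joint arm with a two-finger parallel gripper is mounted at the origin on the work surface. World frame = base frame: x ahead of the robot, y to its left, z up, the work surface at z = 0. Lengths are in m, angles in rad, forces in N, time in s.
With the tool pointing down it reaches from about 0.325 to 0.75 m from the base axis. Payload 7.6 kg.
Tool frame: the origin (TCP) lies on the mounting face of the last link; the fingertips stand 173 mm ahead of it and the grasp point (between the pads) lies 155 mm ahead of it; z points along the fingers, y is the line along which they close (so a half turn about z gives the same grasp; the last joint's range is limited). The gripper opens to 85 mm and grips with 20 to 120 N. Pads are 22 mm wide; open, the fingers measure 114 mm over their backs; the gripper's body (76 mm by 85 mm) begins 54 mm behind the grasp point. The pads swing forward as they close: fully open they stand 13 mm farther back than shut.
Start: joints at [1.112, 0.052, 1.401, -0, 1.689, -0.07], TCP at [0.199, 0.486, 0.405] pointing down, gripper open.
Joint ranges: [-2.9, 2.9], [-0.91, 2.17], [0.12, 2.37], [-1.06, 4.2], [0.26, 2.73], [-2.93, 2.93]. Speed limits (rad/s): [2.57, 2.57, 3.01, 3.14, 3.14, 3.14].

### API

Orientations are given as a unit quaternion [w, x, y, z].
In Python, from workcell import env gives the robot as it stands.
- The arm moves only by the tool send_rows, never from a script. Its argument "targets" is a list of rows, each a list of 3 entries, a list of its own where there are three numbers: the closure, from -1 (fully open) to 1 (shut), then the shift along the world's x, y, z in mm, then the turn about the world's z in rad. A call has 1 to 12 rows; each row shifts and turns the commanded pose from where the row before left it; what a row does not reach is not made up. A row lasts 1/12 s, in which the tool goes at most 41.7 mm and 7.16 degrees, less where a joint would pass 70% of its speed; a pose out of reach is approached as far as the arm can. A call with a gripper value outside its range is refused whole. The fingers move at their own pace and stop on an object; "force" is the grip in N (left out, the last holds). Time passes only in rows, so rows that do not move let the fingers close. It gives the time, the measured TCP pose, the force, the opening and the grip force at its end, in the units of the state.
- env.state(): the state, without advancing time (a new reading comes with each control period).
- env.grab_frame(name): name is "scene" or "top" or "wrist"; returns the picture (400x640x3 uint8, red, green, blue); there is no depth.
- env.camera_params(name): a dict with "camera_matrix" (3x3 intrinsics, pixels), "k1" (the pictures are not rectified: a ray, as slopes to the right and down, at radius r is drawn at 1 + k1 r^2 times it, then the intrinsics apply), "world_to_cam" (4x4, takes a point from world to camera coordinates); the wrist camera has in their place "mount" (4x4, takes a point from camera to tool coordinates, whose origin is the TCP and whose axes are the flange's). Camera axes: x right, y down, z forward; pixel columns grow to the right and rows downward; lengths in m; the calibration is good to about 2 mm. A picture is of the moment at which its call begins: read the wrist's pose just before it. camera_params takes no time and is no camera call.
- env.sign_off(): hands the job in; it is judged then, once.
The state is a dict: "time": time; "q": joint angles; "qd": joint speeds; "joint_efforts": joint torques, N m; "eef_pos": TCP position; "tool_rot": TCP orientation; "contact_force": force on the tool from outside, world axes, zero at the start; "torque": the same for the moment, N m; "grip_width": opening from 0.0 (shut) to 1.0 (fully open); "finger_force": force on a finger pad.
Only numpy, scipy, OpenCV 4.12 (cv2) and the standard library are available. Lean on these libraries where they do the work, as an engineer would, in place of code of your own. Each camera call takes 0.05 s, during which the arm holds its last target. There are 200 camera calls.

### The job

Close out the copier service: first press the yellow key on the operator panel fully down and let it up; then pack every gauge and bracket lying on the bench, and the toner cassette lifted by its handle, into its own matching cutout in the foam tray, each pressed firmly down until its plate is flush with the foam (the cassette to the full depth of its cutout). When all are home press the orange key, then the green key, each fully down and one at a time; leave everything packed, and do not knock over or shift the other things on the bench.

Things in the scene. Friction and masses are not known exactly. Their poses are not given: they have to be found in the camera images.
- bracket_center (a point): L-shaped angle bracket of bare aluminium with a red grip; may be absent. 0.12 kg. A flat plate 14 mm thick with an upright grip block, 50 (x) x 14 (y) x 26 mm high, on it; 40 mm high in all. The point is in the grip's middle in plan, 20 mm above the underside. In mm in its own axes the plate is an L: a long arm x -45..45, y -13..13, and a short arm x 19..45, y -47..-13.
- bracket_pocket (a point): The cutout for the bracket, at the foam's top surface; its axes are those of the part lying in it. Outline: the plate's, 2.5 mm wider all round. The part's point comes over this one: 14 mm above it when just resting on the bed, 6 mm above it when pressed home (plate flush).
- tee_center (a point): T-shaped brass depth gauge with a green grip; may be absent. 0.12 kg. A flat plate 14 mm thick with an upright grip block, 50 (x) x 14 (y) x 26 mm high, on it; 40 mm high in all. The point is in the grip's middle in plan, 20 mm above the underside. In mm in its own axes the plate is a T: a stem x -48..10, y -11..11, and a head x 10..32, y -35..35.
- tee_pocket (a point): The cutout for the tee, at the foam's top surface; its axes are those of the part lying in it. Outline: the plate's, 2.5 mm wider all round. The part's point comes over this one: 14 mm above it when just resting on the bed, 6 mm above it when pressed home (plate flush).
- snap_center (a point): U-shaped steel snap gauge with a yellow grip; may be absent. 0.12 kg. A flat plate 14 mm thick with an upright grip block, 50 (x) x 14 (y) x 26 mm high, on it; 40 mm high in all. The point is in the grip's middle in plan, 20 mm above the underside. In mm in its own axes the plate is a U: a back x -45..45, y -7..17, and two prongs x -45..-23 and 23..45, both y -43..-7.
- snap_pocket (a point): The cutout for the snap, at the foam's top surface; its axes are those of the part lying in it. Outline: the plate's, 2.5 mm wider all round. The part's point comes over this one: 14 mm above it when just resting on the bed, 6 mm above it when pressed home (plate flush).
- caliper_center (a point): blue caliper with a white grip; may be absent. 0.12 kg. A flat plate 14 mm thick with an upright grip block, 50 (x) x 14 (y) x 26 mm high, on it; 40 mm high in all. The point is in the grip's middle in plan, 20 mm above the underside. In mm in its own axes the plate is a beam x -50..60, y -10..10, a jaw at its end x -50..-30, y 10..40, and a jaw across it x 0..20, y -22..40.
- caliper_pocket (a point): The cutout for the caliper, at the foam's top surface; its axes are those of the part lying in it. Outline: the plate's, 2.5 mm wider all round. The part's point comes over this one: 14 mm above it when just resting on the bed, 6 mm above it when pressed home (plate flush).
- cassette_handle (a point): Dark toner cassette, always present: block 120 (x) x 62 (y) x 36 mm high, 0.4 kg, with a blue handle along x. The point is the middle of the handle bar, 66 mm above the underside; the bar is 100 long x 12 wide (y) x 12 mm high on posts at x = -38 and 38 mm, 24 mm of free space under it. It fits either way round.
- cassette_pocket (a point): The cutout for the cassette, at the foam's top surface, 125 (x) x 67 (y) mm. The handle's point comes over this one: 60 mm above it when just resting on the bed, 52 mm above it when pressed home.
- tray: Fixed aluminium-edged tray of black foam, 260 (x) x 288 (y) x 32 mm high; origin at the centre of its underside. Five cutouts, each with an orange foam bed 6 mm down that bears the part's weight; pressed with some 5 to 8 N beyond the part's own weight it gives 8 mm, to a depth of 14 mm, and stays down. Cutouts of absent parts stay empty.
- key_yellow (a joint): Travel of the yellow spring key, nearest the tray of the three: 0 up, 0.006 m fully down; fully down takes 5 N, and it springs back.
- key_yellow_top (a point): Centre of the top of the yellow key, a round button 28 mm across in a black collar 44 mm across, on the white operator panel (130 x 190 mm, 33 mm high, fixed); its top stands 10 mm above the collar. It is pressed straight down. The keys are 58 mm apart.
- key_orange (a joint): Travel of the orange spring key, in the middle of the three: 0 up, 0.006 m fully down; fully down takes 5 N, and it springs back.
- key_orange_top (a point): Centre of the top of the orange key, a round button 28 mm across in a black collar 44 mm across, on the white operator panel (130 x 190 mm, 33 mm high, fixed); its top stands 10 mm above the collar. It is pressed straight down. The keys are 58 mm apart.
- key_green (a joint): Travel of the green spring key, farthest from the tray of the three: 0 up, 0.006 m fully down; fully down takes 5 N, and it springs back.
- key_green_top (a point): Centre of the top of the green key, a round button 28 mm across in a black collar 44 mm across, on the white operator panel (130 x 190 mm, 33 mm high, fixed); its top stands 10 mm above the collar. It is pressed straight down. The keys are 58 mm apart.
- pot: Bystander: small white pot, 30 mm across, 32 mm high, near the parts. Leave it alone.
- mug: Bystander: blue mug, 80 mm across, 90 mm high, beyond the parts. Leave it alone.
- screwdriver: Bystander: screwdriver, 200 mm long, beyond the tray. Leave it alone.
- tape: Bystander: roll of brown tape, 90 mm across, 22 mm high, lying between robot and tray. Leave it alone.
- cleaner: Bystander: blue bottle, 60 mm across, 150 mm high, far right. Leave it alone.
- stapler: Bystander: red stapler, 130 mm long, beyond the tray. Leave it alone.
- calculator: Bystander: black pocket calculator, 75 x 130 x 12 mm, close to the robot. Leave it alone.
Not all that is in view belongs to the job. Leave any turquoise look-alike of the part that bears snap_center alone. Several things look just like the part that bears tee_center: the one meant starts farthest to the robot's right.

How it is judged:
By the outcome, as a careful person would: the job done as asked, in the order asked, and still so for the second after the job is handed in, with the robot touching nothing.
Of bracket, tee, snap, caliper only 2 to 4 are there at a start; the rules pass over those that are not, and their reading is None.
At some moment in a run one of bracket, tee, snap, caliper, cassette may be knocked a few centimetres aside while the robot is not near it.
Once in a run the grip may slacken for a moment while it holds something.
It also fails if it takes over 210 s, if anything falls off the work surface, if the arm or the gripper's body presses on something with over 40 N, if the wrist force passes 120 N, or if a joint passes its speed limit or range.

## Working session

There is one attempt and no reset: what is moved stays moved. The work goes in short steps, Python scripts to look and compute and a tool call to move; the robot and the scene stay as the last step left them, time stands still between calls to the robot, and variables do not carry over. Pictures are saved under pics/ and viewed, at most 14 in all, crops included, and the job is handed in when it is done.

Besides the shell and the picture viewer there is one more tool, called after "Request:" as name([rows], argument=value, ...), one row to a line, values as JSON. send_rows: Moves the arm, as the interface text tells. Its arguments: {"type":"object","properties":{"targets":{"type":"array"},"force":{"type":"number"}},"required":["targets"]}

```bash
ls; mkdir -p pics; python3 - <<'E'
from workcell import env
import cv2
for n in("top","scene"):
    im=env.grab_frame(n); cv2.imwrite(f"pics/{n}0.png",cv2.cvtColor(im,cv2.COLOR_RGB2BGR)); print(env.camera_params(n))
print(env.camera_params("wrist")); print(env.state())
E
```

```text
pics
{'camera_matrix': array([[394.59336867,   0.        , 321.52537823],
       [  0.        , 394.59336867, 201.66347768],
       [  0.        ,   0.        ,   1.        ]]), 'k1': -0.07502519807942014, 'world_to_cam': array([[-0.01601774, -0.99977008,  0.01425531,  0.01417234],
       [-0.98917267,  0.01376464, -0.14610942,  0.5358118 ],
       [ 0.14587961, -0.01644131, -0.98916572,  1.27543601],
       [ 0.        ,  0.        ,  0.        ,  1.        ]])}
{'camera_matrix': array([[469.42467725,   0.        , 320.55653424],
       [  0.        , 469.42467725, 202.07571321],
       [  0.        ,   0.        ,   1.        ]]), 'k1': 0.03339403921128693, 'world_to_cam': array([[ 0.62694719,  0.77905355,  0.00357571, -0.36579081],
       [ 0.57447059, -0.45919806, -0.67758445, -0.25348629],
       [-0.52623261,  0.4268638 , -0.73543629,  1.77168731],
       [ 0.        ,  0.        ,  0.        ,  1.        ]])}
{'camera_matrix': array([[276.90084778,   0.        , 322.61640184],
       [  0.        , 276.90084778, 199.54764174],
       [  0.        ,   0.        ,   1.        ]]
[... 400 characters left out ...]
 array([ 1.11168876e+00,  5.27581088e-02,  1.40161934e+00, -2.11857898e-06,
        1.68859597e+00, -7.03163845e-02]), 'qd': array([-8.51418864e-05, -2.51484201e-03, -4.76447354e-03, -1.48984831e-03,
       -1.56258452e-03, -1.05986898e-03]), 'joint_efforts': array([ 1.47154264e-03, -3.82579565e+01, -3.60986423e+01, -6.78079255e-05,
        4.78131129e-03, -2.18944670e-06]), 'eef_pos': array([0.19898645, 0.48579869, 0.40396663]), 'tool_rot': array([-1.79609398e-04,  1.93173619e-01,  9.81164347e-01, -6.66607049e-04]), 'contact_force': array([ 0.53312154,  0.49165666, -0.85979162]), 'torque': array([ 0.0018755 , -0.01326138, -0.02121667]), 'finger_force': 0.0, 'grip_width': 0.9983575678002425}
```

View pics/top0.png

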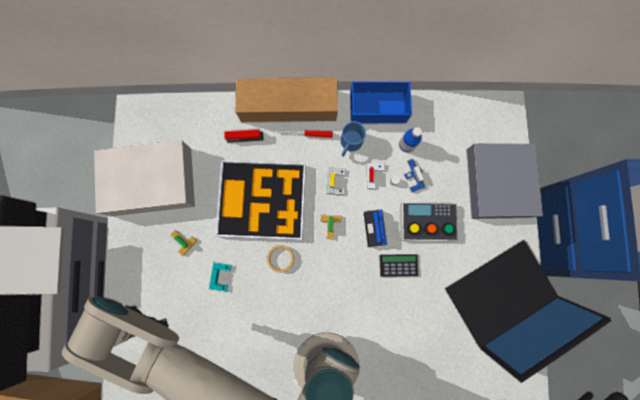

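View pics/scene0.png

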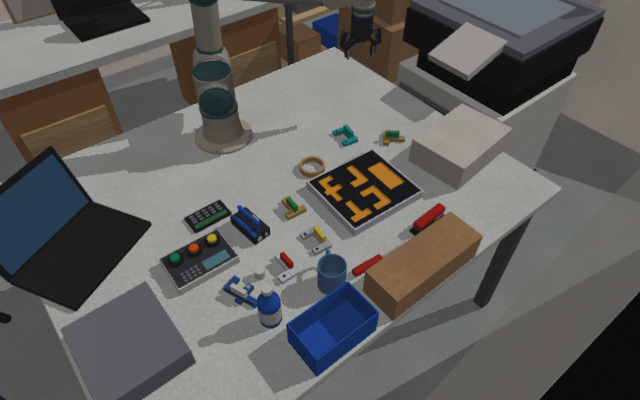

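```bash
cat > h.py <<'E'
import numpy as np, cv2
from workcell import env
from scipy.spatial.transform import Rotation as R
def cam(n,st=None):
    p=env.camera_params(n); K=p["camera_matrix"]; d=np.array([p["k1"],0,0,0,0.])
    if n=="wrist":
        T=np.eye(4); w,x,y,z=st["tool_rot"]; T[:3,:3]=R.from_quat([x,y,z,w]).as_matrix(); T[:3,3]=st["eef_pos"]
        W=np.linalg.inv(T@p["mount"])
    else: W=p["world_to_cam"]
    return K,d,W
def und(uv,c):
    K,d,W=c; n=(np.atleast_2d(np.float64(uv))-K[:2,2])/K[0,0]; s=n.copy()
    for _ in range(15): s=n/(1+d[0]*(s**2).sum(1,keepdims=True))
    return s
def p2w(uv,z,c):
    s=und(uv,c); W=c[2]; Rt=W[:3,:3].T; o=-Rt@W[:3,3]
    r=np.c_[s,np.ones(len(s))]@Rt.T
    return o+r*((z-o[2])/r[:,2])[:,None]
def w2p(P,c):
    K,d,W=c; P=np.atleast_2d(P)@W[:3,:3].T+W[:3,3]; s=P[:,:2]/P[:,2:]
    return s*(1+d[0]*(s**2).sum(1,keepdims=True))*K[0,0]+K[:2,2]
def snap(n,name):
    st=env.state(); im=env.grab_frame(n); cv2.imwrite(f"pics/{name}.png",im[:,:,::-1]); np.savez(f"pics/{name}.npz",im=im,pos=st["eef_pos"],rot=st["tool_rot"])
    return im,cam(n,st)
def load(n,name):
    z=np.load(f"pics/{name}.npz"); return z["im"],cam(n,dict(eef_pos=z["pos"],tool_rot=z["rot"]))
E
python3 - <<'E'
from h import *
im=cv2.imread("pics/top0.png"); c=cam("top")
for n,uv,z in [("snap",(334,180),.04),("brk",(373,176),.04),("cal",(416,174),.04),("tee",(331,225),.04),("cas",(377,227),.066),("yel",(414,229),.043),("or",(432,229),.043),("gr",(450,229),.043),("traytl",(222,163),.032),("traybr",(303,239),.032),("mug",(352,137),.09),("pot",(397,182),.032),("bottle",(412,135),.15)]: print(n,p2w(uv,z,c).round(3))
a=cv2.resize(im[120:280,210:370],None,fx=5,fy=5,interpolation=cv2.INTER_CUBIC)[:600]
b=cv2.resize(im[150:250,310:470],None,fx=5,fy=5,interpolation=cv2.INTER_CUBIC)
cv2.imwrite("pics/b.png",b)
E
```

```text
snap [[ 0.609 -0.037  0.04 ]]
brk [[ 0.621 -0.169  0.04 ]]
cal [[ 0.626 -0.316  0.04 ]]
tee [[ 0.458 -0.024  0.04 ]]
cas [[ 0.446 -0.172  0.066]]
yel [[ 0.44  -0.299  0.043]]
or [[ 0.439 -0.359  0.043]]
gr [[ 0.437 -0.42   0.043]]
traytl [[0.675 0.343 0.032]]
traybr [[0.413 0.069 0.032]]
mug [[ 0.742 -0.097  0.09 ]]
pot [[ 0.601 -0.251  0.032]]
bottle [[ 0.728 -0.281  0.15 ]]
```

View pics/b.png

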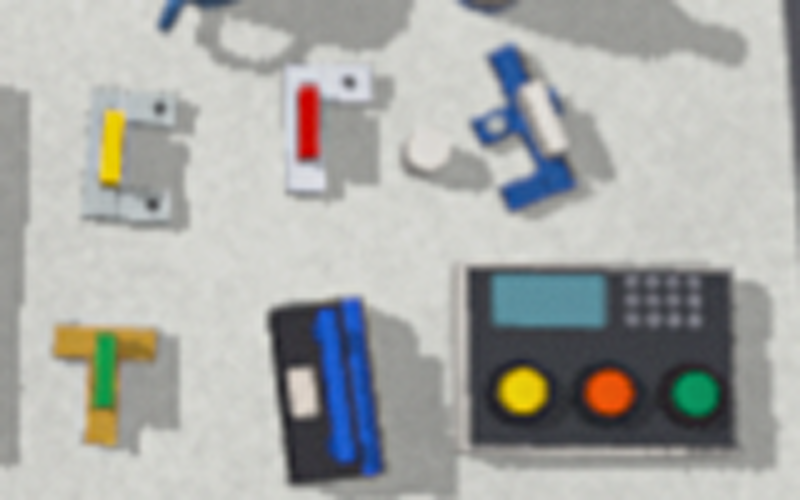

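Request:
send_rows([
  [-1,[21,-28,0],0.0325],
  [-1,[21,-28,0],0.0325],
  [-1,[21,-28,0],0.0325],
  [-1,[21,-28,0],0.0325],
  [-1,[21,-28,0],0.0325],
  [-1,[21,-28,0],0.0325],
  [-1,[21,-28,0],0.0325],
  [-1,[21,-28,0],0.0325],
  [-1,[21,-28,0],0.0325],
  [-1,[21,-28,0],0.0325],
  [-1,[21,-28,0],0.0325],
  [-1,[21,-28,0],0.0325],
], force=60)

```text
time: 1.1
eef_pos: [0.4517, 0.1482, 0.4044]
tool_rot: [-0.0, -0.001, 1.0, 0.0]
contact_force: [0.4, 0.9, 0.3]
grip_width: 1.0
finger_force: 0.0
```

Request:
send_rows([
  [-1,[0,0,0],0],
  [-1,[0,0,0],0],
])

```text
time: 1.27
eef_pos: [0.4516, 0.1486, 0.4041]
tool_rot: [-0.001, 0.001, 1.0, -0.0]
contact_force: [-0.8, 0.5, -0.3]
grip_width: 1.0
finger_force: 0.0
```

```bash
python3 - <<'E'
from h import *
im,c=snap("wrist","w1"); print(env.state()["eef_pos"],env.state()["tool_rot"],env.state()["q"])
E
```

```text
[0.45106786 0.149581   0.40423686] [-6.05910732e-04  2.23562959e-04  9.99999788e-01  8.41085693e-05] [ 2.42374965e-01 -8.91440226e-02  1.54118510e+00  4.57687472e-04
  1.69068749e+00 -1.32791975e+00]
```

View pics/w1.png

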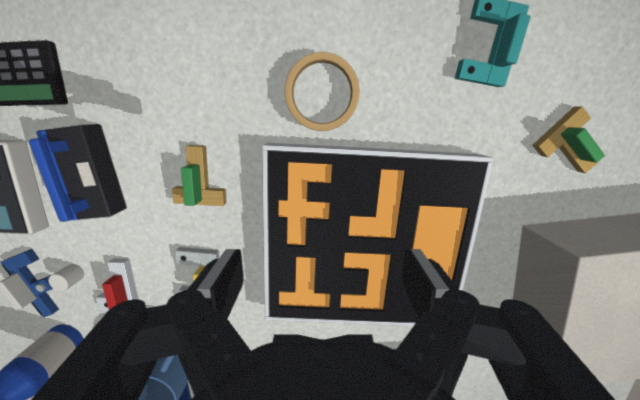

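Request:
send_rows([
  [-1,[4,-40,0],0],
  [-1,[4,-40,0],0],
  [-1,[4,-40,0],0],
  [-1,[4,-40,0],0],
  [-1,[4,-40,0],0],
  [-1,[4,-40,0],0],
  [-1,[4,-40,0],0],
  [-1,[4,-40,0],0],
  [-1,[4,-40,0],0],
  [-1,[0,0,0],0],
  [-1,[0,0,0],0],
  [-1,[0,0,0],0],
])

```text
time: 2.32
eef_pos: [0.4872, -0.2089, 0.4046]
tool_rot: [-0.0, -0.001, 1.0, 0.0]
contact_force: [0.6, 0.4, 0.5]
grip_width: 0.995
finger_force: 0.0
```

```bash
python3 - <<'E'
from h import *
im,c=snap("wrist","w2"); print(env.state()["eef_pos"],env.state()["tool_rot"],env.state()["q"])
E
```

```text
[ 0.48725999 -0.20847452  0.40478694] [ 3.71518977e-05 -1.64629134e-03  9.99998605e-01  2.80385839e-04] [-4.74071411e-01  6.63539243e-02  1.38583462e+00  5.36315467e-04
  1.68959486e+00 -2.04809681e+00]
```

View pics/w2.png

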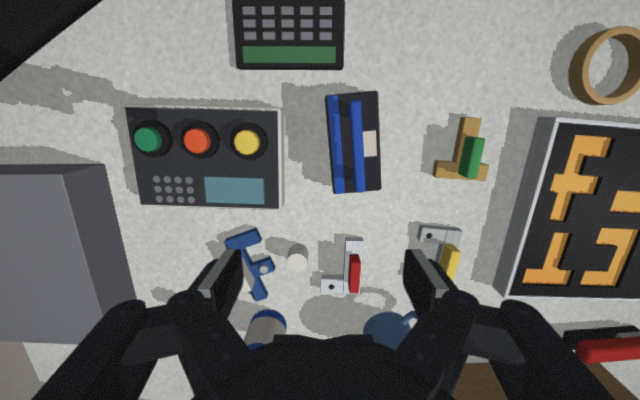

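```bash
cat > fit.py <<'E'
from h import *
from scipy.optimize import minimize
rect=lambda x0,x1,y0,y1:[(x0,y0),(x1,y0),(x1,y1),(x0,y1)]
PL=dict(bracket=[(-45,45,-13,13),(19,45,-47,-13)],tee=[(-48,10,-11,11),(10,32,-35,35)],snap=[(-45,45,-7,17),(-45,-23,-43,-7),(23,45,-43,-7)],caliper=[(-50,60,-10,10),(-50,-30,10,40),(0,20,-22,40)],cassette=[(-60,60,-31,31)])
GRIP=(-25,25,-7,7)
def grow(n,g):
    out=[]
    for r in PL[n]: out.append((r[0]-g,r[1]+g,r[2]-g,r[3]+g))
    return out
S=4
def poly(rs,zs,p,c,off,shape,hull=True):
    m=np.zeros((shape[0]*S,shape[1]*S),np.uint8); cs,sn=np.cos(p[2]),np.sin(p[2])
    for r in rs:
        q=np.array(rect(*r))/1000@np.array([[cs,sn],[-sn,cs]])+p[:2]
        P=np.vstack([np.c_[q,np.full(4,z)] for z in zs])
        uv=((w2p(P,c)-off+.5)*S-.5).astype(np.float32)
        cv2.fillConvexPoly(m,np.int32(np.round(cv2.convexHull(uv)*16)),1,shift=4)
    return m
def fitmask(mask,pred,p0,c,off):
    M=cv2.resize(mask.astype(np.float32),None,fx=S,fy=S,interpolation=cv2.INTER_LINEAR)
    def f(q):
        A=cv2.GaussianBlur(pred(q).astype(np.float32),(0,0),S*.5)
        return np.abs(A-M).sum()/(M.sum()+1)
    best=None
    for sc in(1,.3):
        x0=np.array(p0 if best is None else best.x)
        sim=np.vstack([x0]+[x0+np.eye(3)[i]*[.012*sc,.012*sc,.12*sc] for i in range(3)])
        best=minimize(f,x0,method="Nelder-Mead",options=dict(initial_simplex=sim,xatol=1e-4,fatol=1e-4,maxiter=250))
    return best.x,best.fun
def hsv(im): return cv2.cvtColor(im,cv2.COLOR_RGB2HSV).astype(int)
def col(im,h0,h1,s=100,v=50):
    H=hsv(im); return (H[...,0]>=h0)&(H[...,0]<=h1)&(H[...,1]>=s)&(H[...,2]>=v)
def crop(m,xy,c,z,rad):
    u,v=w2p([*xy,z],c)[0].astype(int); u0,v0=max(u-rad,0),max(v-rad,0)
    return m[v0:v+rad,u0:u+rad],np.array([u0,v0])
def pocket(n,im,c,p0,rad=60):
    m,o=crop(col(im,8,25,110,90),p0,c,.03,rad); rs=grow(n,2.5)
    return fitmask(m,lambda q:poly(rs,[.032],q,c,o,m.shape)&poly(rs,[.026],q,c,o,m.shape),p0,c,o)
COL=dict(snap=(22,33),bracket=(0,6),tee=(45,80),caliper=(100,125))
def part(n,im,c,p0,rad=60):
    m,o=crop(col(im,*COL[n],100,40),p0,c,.02,rad)
    g=lambda q:poly([GRIP],[.014,.04],q,c,o,m.shape)
    if n=="caliper": f=lambda q:poly(PL[n],[0,.014],q,c,o,m.shape)&(1-g(q))
    else: f=g
    return fitmask(m,f,p0,c,o)
E
python3 - <<'E'
from fit import *
im,c=load("wrist","w2")
for n,h,uv in [("yel",(22,33),(247,141)),("or",(5,14),(197,140)),("gr",(50,90),(148,138))]:
    m=col(im,*h,110,60)[uv[1]-25:uv[1]+25,uv[0]-25:uv[0]+25]; v,u=np.nonzero(m); print(n,m.sum(),p2w((u.mean()+uv[0]-25,v.mean()+uv[1]-25),.042,c).round(4))
for n,p in [("snap",(.609,-.037,0)),("bracket",(.621,-.169,0)),("tee",(.458,-.024,0)),("caliper",(.626,-.316,.4))]: 
    x,f=part(n,im,c,p,40); print(n,x.round(4),round(f,3))
im,c=load("wrist","w1")
for n,uv in [("caliper",(302,205)),("bracket",(385,205)),("tee",(304,285)),("snap",(370,280))]:
    x,f=pocket(n,im,c,(*p2w(uv,.03,c)[0,:2],0)); print("pk",n,x.round(4),round(f,3))
im=cv2.cvtColor(cv2.imread("pics/top0.png"),4); c=cam("top")
for n,uv in [("caliper",(287,214)),("bracket",(258,217)),("tee",(286,183)),("snap",(262,184)),("cassette",(234,198))]:
    x,f=pocket(n,im,c,(*p2w(uv,.03,c)[0,:2],0),24); print("pk top",n,x.round(4),round(f,3))
E
```

```text
yel 535 [[ 0.4433 -0.2991  0.042 ]]
or 567 [[ 0.4415 -0.3584  0.042 ]]
gr 548 [[ 0.4398 -0.4179  0.042 ]]Traceback (most recent call last):
  File "<stdin>", line 6, in <module>
  File "fit.py", line 41, in part
    m,o=crop(col(im,*COL[n],100,40),p0,c,.02,rad)
        ~~~~^^^^^^^^^^^^^^^^^^^^^^^^^^^^^^^^^^^^^
  File "fit.py", line 34, in crop
    u,v=w2p([*xy,z],c)[0].astype(int); u0,v0=max(u-rad,0),max(v-rad,0)
        ~~~^^^^^^^^^^^
  File "h.py", line 20, in w2p
    K,d,W=c; P=np.atleast_2d(P)@W[:3,:3].T+W[:3,3]; s=P[:,:2]/P[:,2:]
               ~~~~~~~~~~~~~~~~^~~~~~~~~~~
ValueError: matmul: Input operand 1 has a mismatch in its core dimension 0, with gufunc signature (n?,k),(k,m?)->(n?,m?) (size 3 is different from 4)
```

```bash
sed -i 's/w2p(\[\*xy,z\],c)/w2p([*xy[:2],z],c)/' fit.py; python3 - <<'E'
from fit import *
im,c=load("wrist","w2")
for n,p in [("snap",(.609,-.037,0)),("bracket",(.621,-.169,0)),("tee",(.458,-.024,0)),("caliper",(.626,-.316,.4))]: 
    x,f=part(n,im,c,p,40); print(n,x.round(4),round(f,3))
im,c=load("wrist","w1")
for n,uv in [("caliper",(302,205)),("bracket",(385,205)),("tee",(304,285)),("snap",(370,280))]:
    x,f=pocket(n,im,c,(*p2w(uv,.03,c)[0,:2],0)); print("pk",n,x.round(4),round(f,3))
im=cv2.cvtColor(cv2.imread("pics/top0.png"),4); c=cam("top")
for n,uv in [("caliper",(287,214)),("bracket",(258,217)),("tee",(286,183)),("snap",(262,184)),("cassette",(234,198))]:
    x,f=pocket(n,im,c,(*p2w(uv,.03,c)[0,:2],0),24); print("pk top",n,x.round(4),round(f,3))
E
```

```text
snap [ 0.6132 -0.0276  0.1022] 0.411
bracket [ 0.6309 -0.1635  0.0343] 0.28
tee [ 0.4627 -0.0221 -0.0928] 0.251
caliper [ 0.6303 -0.3263  0.3598] 0.363
pk caliper [ 0.4854  0.1143 -0.0544] 0.23
pk bracket [ 0.4897  0.2345 -0.0504] 0.539
pk tee [ 0.6154  0.1216 -0.053 ] 0.49
pk snap [ 0.6073  0.2212 -0.0503] 0.517
pk top caliper [ 0.4861  0.1133 -0.0359] 0.378
pk top bracket [ 0.49    0.2334 -0.0328] 0.586
pk top tee [ 0.6161  0.12   -0.0648] 0.523
pk top snap [ 0.6074  0.2193 -0.0436] 0.553
pk top cassette [ 0.554   0.3038 -0.0531] 0.344
```

Request:
send_rows([
  [1,[-11,-22.5,0],0],
  [1,[-11,-22.5,0],0],
  [1,[-11,-22.5,-20],0],
  [1,[-11,-23,-40],0],
  [1,[0,0,-40],0],
  [1,[0,0,-40],0],
  [1,[0,0,-25],0],
  [1,[0,0,0],0],
  [1,[0,0,0],0],
  [1,[0,0,0],0],
])

```text
time: 3.2
eef_pos: [0.4453, -0.2973, 0.2473]
tool_rot: [0.002, -0.001, 1.0, -0.001]
contact_force: [-0.0, -0.7, 1.0]
grip_width: 0.002
finger_force: 0.0
```

Request:
send_rows([
  [1,[-2,-2,-10],0],
  [1,[0,0,-8],0],
  [1,[0,0,-4],0],
  [1,[0,0,0],0],
  [1,[0,0,0],0],
])

```text
time: 3.62
eef_pos: [0.4426, -0.3001, 0.2234]
tool_rot: [0.001, -0.001, 1.0, -0.0]
contact_force: [1.1, -0.5, 4.4]
grip_width: 0.001
finger_force: 2.1
```

Request:
send_rows([
  [1,[0,0,-3],0],
  [1,[0,0,-3],0],
  [1,[0,0,0],0],
  [1,[0,0,0],0],
])

```text
time: 3.95
eef_pos: [0.4428, -0.3003, 0.2219]
tool_rot: [0.001, -0.001, 1.0, -0.001]
contact_force: [-12.2, 9.9, 34.9]
grip_width: 0.002
finger_force: 17.2
```

Request:
send_rows([
  [1,[0,0,-3],0],
  [1,[0,0,0],0],
  [1,[0,0,0],0],
])

```text
time: 4.2
eef_pos: [0.4429, -0.3003, 0.2215]
tool_rot: [0.001, -0.001, 1.0, -0.001]
contact_force: [-21.8, 14.9, 51.8]
grip_width: 0.003
finger_force: 26.2
```

Request:
send_rows([
  [1,[0,0,8],0],
  [1,[0,0,30],0],
  [1,[0,0,40],0],
  [-1,[15,10,40],0],
  [-1,[30,20,40],0],
  [-1,[30,20,20],0],
  [-1,[30,22,0],0],
  [-1,[0,0,0],0],
  [-1,[0,0,0],0],
])

```text
time: 4.95
eef_pos: [0.5407, -0.2317, 0.3797]
tool_rot: [-0.001, -0.002, 1.0, 0.0]
contact_force: [-0.5, -0.2, -1.2]
grip_width: 0.845
finger_force: 0.0
```

Request:
send_rows([
  [0,[22,-24,-10],0.09],
  [0,[22,-24,-20],0.09],
  [0,[22,-23,-25],0.09],
  [0,[22,-23,-25],0.09],
  [0,[0,0,0],0],
  [0,[0,0,0],0],
  [0,[0,0,0],0],
])

```text
time: 5.53
eef_pos: [0.6271, -0.3274, 0.3009]
tool_rot: [-0.0, -0.179, 0.984, 0.0]
contact_force: [-0.2, 0.3, 1.0]
grip_width: 0.498
finger_force: 0.0
```

```bash
cat > look.py <<'E'
import sys
from fit import *
n,x,y,t,name=sys.argv[1],*map(float,sys.argv[2:5]),sys.argv[5]
im,c=snap("wrist",name); s=env.state()
q,f=part(n,im,c,(x,y,t),int(sys.argv[6]) if len(sys.argv)>6 else 80)
w,a,b,d=s["tool_rot"]; Rm=R.from_quat([a,b,d,w]).as_matrix()
yaw=np.arctan2(-Rm[0,1],Rm[1,1])
print(n,q.round(4),"loss",round(f,3),"tcp",s["eef_pos"].round(4),"yaw",round(yaw,4),"grip",s["grip_width"])
print("move mm",((q[:2]-s["eef_pos"][:2])*1000).round(1),"turn",round((q[2]-yaw+np.pi/2)%np.pi-np.pi/2,4))
u=np.int32(np.round(np.vstack([w2p(np.c_[np.array(rect(*r))/1000@np.array([[np.cos(q[2]),np.sin(q[2])],[-np.sin(q[2]),np.cos(q[2])]])+q[:2],np.full(4,z)],c)[None] for r,z in [(GRIP,.04)]+[(r,.014) for r in PL[n]]])))
v=im[:,:,::-1].copy()
cv2.polylines(v,list(u),True,(255,0,255),1); cv2.imwrite(f"pics/{name}o.png",v)
E
python3 look.py caliper .63 -.326 .36 c1
```

```text
caliper [ 0.6307 -0.3248  0.3598] loss 0.364 tcp [ 0.6272 -0.327   0.3034] yaw 0.3599 grip 0.4982041638530532
move mm [3.5 2.2] turn -0.0002
```

View pics/c1o.png

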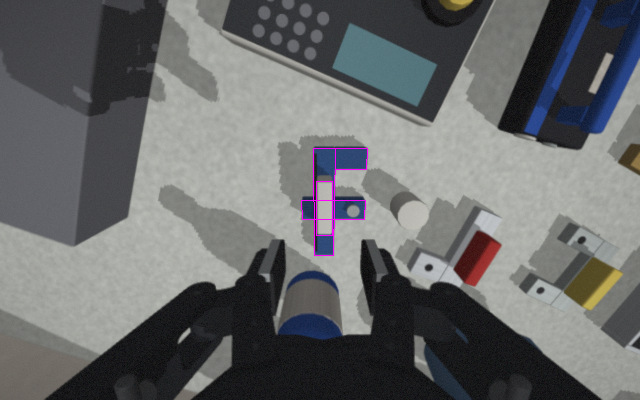

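```bash
python3 - <<'E'
from h import *
im,c=load("wrist","c1")
for z in (0,.05,.1,.15): print(p2w([(312,272),(285,300),(341,300)],z,c).round(3).tolist())
c=cam("top"); print(p2w([(412,152),(406,143),(417,128)],.0,c).round(3).tolist())
E
```

```text
[[0.718, -0.306, 0.0], [0.765, -0.322, 0.0], [0.742, -0.261, 0.0]]
[[0.688, -0.315, 0.05], [0.726, -0.328, 0.05], [0.707, -0.279, 0.05]]
[[0.658, -0.324, 0.1], [0.687, -0.334, 0.1], [0.673, -0.296, 0.1]]
[[0.628, -0.333, 0.15], [0.649, -0.34, 0.15], [0.639, -0.313, 0.15]]
[[0.714, -0.317, 0.0], [0.747, -0.297, 0.0], [0.803, -0.339, 0.0]]
```

Request:
send_rows([
  [0,[3.5,2,-30],0],
  [0,[0,0,-35],0],
  [0,[0,0,-30],0],
  [0,[0,0,-17],0],
  [0,[0,0,0],0],
  [0,[0,0,0],0],
])

```text
time: 6.08
eef_pos: [0.6313, -0.3246, 0.1918]
tool_rot: [0.001, -0.18, 0.984, -0.001]
contact_force: [0.2, 0.4, 0.1]
grip_width: 0.5
finger_force: 0.0
```

```bash
python3 - <<'E'
from h import *
s=env.state(); print(s["eef_pos"],s["contact_force"])
E
```

```text
[ 0.63130114 -0.32461899  0.19180853] [0.22246421 0.37276843 0.0754198 ]
```

Request:
send_rows([
  [0.8,[0,0,0],0],
  [1,[0,0,0],0],
  [1,[0,0,0],0],
  [1,[0,0,0],0],
  [1,[0,0,0],0],
  [1,[0,0,0],0],
  [1,[0,0,20],0],
  [1,[0,0,30],0],
  [1,[0,0,35],0],
  [1,[0,0,35],0],
  [1,[0,0,0],0],
], force=60)

```text
time: 7.0
eef_pos: [0.6318, -0.3252, 0.32]
tool_rot: [0.006, -0.18, 0.984, -0.005]
contact_force: [0.4, -1.4, 1.3]
grip_width: 0.146
finger_force: 59.6
```

Request:
send_rows([
  [1,[-15,38,0],-0.034],
  [1,[-15,38,0],-0.034],
  [1,[-15,38,0],-0.034],
  [1,[-15,38,0],-0.034],
  [1,[-15,38,0],-0.034],
  [1,[-15,38,0],-0.034],
  [1,[-15,38,0],-0.034],
  [1,[-15,38,0],-0.034],
  [1,[-15,38,0],-0.034],
  [1,[-11,38,0],-0.034],
  [1,[0,38,0],-0.034],
  [1,[0,20,0],-0.039],
])

```text
time: 8.0
eef_pos: [0.4842, 0.1163, 0.3097]
tool_rot: [0.001, 0.026, 1.0, 0.001]
contact_force: [0.0, 0.2, -1.2]
grip_width: 0.152
finger_force: 59.6
```

Request:
send_rows([
  [1,[0,0,-30],0],
  [1,[0,0,0],0],
  [1,[0,0,0],0],
])

```text
time: 8.25
eef_pos: [0.4847, 0.113, 0.2778]
tool_rot: [-0.002, 0.026, 1.0, -0.0]
contact_force: [0.3, -0.7, -1.5]
grip_width: 0.147
finger_force: 59.5
```

```bash
cat > held.py <<'E'
import sys
from fit import *
# held part: estimate offset from tool; and pocket below
n,name=sys.argv[1:3]
PK=dict(caliper=(.4857,.1139,-.053),bracket=(.4897,.2342,-.053),tee=(.6157,.1212,-.053),snap=(.6073,.2206,-.053),cassette=(.554,.3038,-.053))
im,c=snap("wrist",name); s=env.state()
w,a,b,d=s["tool_rot"]; Rm=R.from_quat([a,b,d,w]).as_matrix(); yaw=np.arctan2(-Rm[0,1],Rm[1,1])
print("tcp",s["eef_pos"].round(4),"yaw",round(yaw,4),"grip",round(s["grip_width"],3),"F",s["contact_force"].round(1))
print("to pocket mm",((np.array(PK[n][:2])-s["eef_pos"][:2])*1000).round(1),"turn",round((PK[n][2]-yaw+np.pi/2)%np.pi-np.pi/2,4))
v=im[:,:,::-1].copy()
def dr(rs,z,q,colr):
    for r in rs:
        P=np.c_[np.array(rect(*r))/1000@np.array([[np.cos(q[2]),np.sin(q[2])],[-np.sin(q[2]),np.cos(q[2])]])+q[:2],np.full(4,z)]
        cv2.polylines(v,[np.int32(np.round(w2p(P,c)))],True,colr,1)
dr(grow(n,2.5),.032,PK[n],(255,0,255))
if n!="cassette":
    zg=s["eef_pos"][2]-(.1918-.02); 
    dr(PL[n],zg-.006,(*s["eef_pos"][:2],yaw),(0,255,0)); dr([GRIP],zg+.02,(*s["eef_pos"][:2],yaw),(0,255,255))
cv2.imwrite(f"pics/{name}o.png",v)
E
python3 held.py caliper c2
```

```text
tcp [0.4853 0.1127 0.2791] yaw -0.0521 grip 0.151 F [ 0.4 -1.2 -0.8]
to pocket mm [0.4 1.2] turn -0.0009
```

View pics/c2o.png

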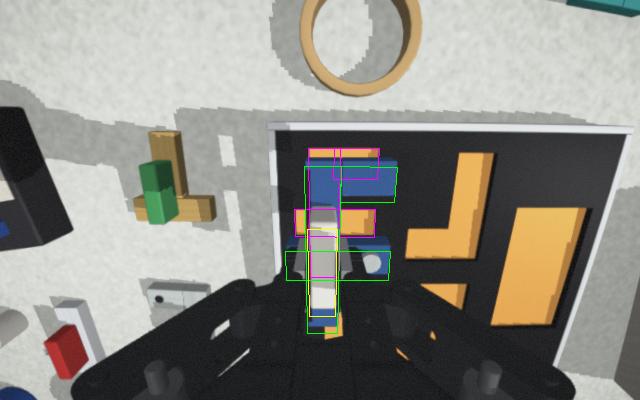

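```bash
cat >> fit.py <<'E'
HC=dict(snap=(22,33,100,40),bracket=(0,6,100,40),tee=(45,80,80,40))
def heldfit(n,im,c,tcp,yaw,zb,ex=None):
    # caliper: visible plate; fit lateral pose at plate-bottom height zb, masked to rows above the hand
    p0=(*tcp[:2],yaw); m,o=crop(col(im,100,125,90,40) if n=="caliper" else ex,p0,c,zb+.014,110)
    vis=np.zeros(m.shape,np.uint8); vmax=int(250-o[1]); vis[:vmax]=1
    V=cv2.resize(vis,None,fx=S,fy=S,interpolation=0)
    g=lambda q:poly([GRIP],[zb+.014,zb+.04],q,c,o,m.shape)
    return fitmask(m*vis,lambda q:poly(PL[n],[zb,zb+.014],q,c,o,m.shape)&(1-g(q))&V,p0,c,o)
E
python3 - <<'E'
from fit import *
im,c=load("wrist","c2"); z=np.load("pics/c2.npz"); 
for dz in (0,.004,.008):
    q,f=heldfit("caliper",im,c,z["pos"],-.052,z["pos"][2]-.1918+dz); print(dz,q.round(4),f,((q[:2]-z["pos"][:2])*1000).round(1))
x,f=pocket("caliper",im,c,(.4857,.1139,-.053),90); print(x)
E
```

```text
0 [ 0.4827  0.1131 -0.0506] 0.16238167881965637 [-2.   0.1]
0.004 [ 0.4815  0.113  -0.0414] 0.20858412981033325 [-3.2 -0. ]
0.008 [ 0.4806  0.1129 -0.036 ] 0.27218183875083923 [-4.2 -0.1]
[ 0.48563974  0.11416532 -0.05141587]
```

Request:
send_rows([
  [1,[2.5,1,-20],0],
  [1,[0,0,-20],0],
  [1,[0,0,-10],0],
  [1,[0,0,-7],0],
  [1,[0,0,0],0],
  [1,[0,0,0],0],
])

```text
time: 8.8
eef_pos: [0.4881, 0.1138, 0.2224]
tool_rot: [0.0, 0.026, 1.0, 0.0]
contact_force: [-0.2, -1.0, -1.7]
grip_width: 0.15
finger_force: 59.7
```

Request:
send_rows([
  [1,[0,0,-3],0],
  [1,[0,0,-3],0],
  [1,[0,0,0],0],
])

```text
time: 9.05
eef_pos: [0.4883, 0.1141, 0.2166]
tool_rot: [0.001, 0.026, 1.0, 0.0]
contact_force: [1.2, -0.1, 1.3]
grip_width: 0.148
finger_force: 60.0
```

Request:
send_rows([
  [1,[0,0,-3],0],
  [1,[0,0,-3],0],
  [1,[0,0,-2],0],
  [1,[0,0,0],0],
  [1,[0,0,0],0],
])

```text
time: 9.47
eef_pos: [0.4884, 0.1142, 0.2102]
tool_rot: [0.001, 0.026, 1.0, 0.0]
contact_force: [-6.0, -1.9, 14.7]
grip_width: 0.15
finger_force: 61.9
```

Request:
send_rows([
  [1,[0,0,-2],0],
  [1,[0,0,-1],0],
  [1,[0,0,0],0],
  [1,[0,0,0],0],
])

```text
time: 9.8
eef_pos: [0.4886, 0.1143, 0.21]
tool_rot: [0.001, 0.026, 1.0, 0.0]
contact_force: [-17.9, -3.9, 38.4]
grip_width: 0.143
finger_force: 65.3
```

Request:
send_rows([
  [1,[0,0,3],0],
  [0,[0,0,0],0],
  [0,[0,0,0],0],
  [0,[0,0,0],0],
  [0,[0,0,0],0],
  [0,[0,0,30],0],
  [0,[0,0,35],0],
  [0,[0,-20,25],0],
  [0,[0,-35,0],0.01],
  [0,[-5,-35,0],0.02],
  [0,[-10,-35,0],0.02],
  [0,[-10,0,0],0],
])

```text
time: 10.8
eef_pos: [0.4624, -0.0151, 0.2972]
tool_rot: [-0.0, 0.003, 1.0, -0.001]
contact_force: [-1.0, 0.2, -0.4]
grip_width: 0.5
finger_force: 0.0
```

Request:
send_rows([
  [0,[0,0,0],0],
  [0,[0,0,0],0],
])

```text
time: 10.97
eef_pos: [0.4628, -0.011, 0.2973]
tool_rot: [-0.0, 0.001, 1.0, 0.0]
contact_force: [-0.1, 0.1, 0.4]
grip_width: 0.498
finger_force: 0.0
```

```bash
python3 look.py tee .4627 -.022 -.0 t1; python3 - <<'E'
from fit import *
im,c=load("wrist","t1")
E
```

```text
tee [ 0.4633 -0.0217 -0.0624] loss 0.145 tcp [ 0.463  -0.0105  0.2974] yaw -0.0015 grip 0.49977643037885106
move mm [  0.2 -11.2] turn -0.0609
```

View pics/t1o.png

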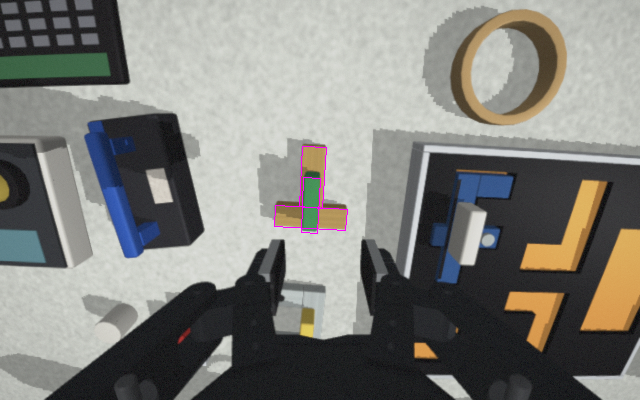

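Request:
send_rows([
  [0,[0.3,-11,-15],-0.03],
  [0,[0,0,-35],-0.031],
  [0,[0,0,-35],0],
  [0,[0,0,-20],0],
  [0,[0,0,0],0],
  [0,[0,0,0],0],
])

```text
time: 11.52
eef_pos: [0.4633, -0.0211, 0.192]
tool_rot: [-0.001, 0.031, 1.0, 0.0]
contact_force: [0.2, 0.6, 1.2]
grip_width: 0.5
finger_force: 0.0
```

Request:
send_rows([
  [0.8,[0,0,0],0],
  [1,[0,0,0],0],
  [1,[0,0,0],0],
  [1,[0,0,0],0],
  [1,[0,0,0],0],
  [1,[0,0,0],0],
  [1,[0,0,20],0],
  [1,[0,0,35],0],
  [1,[0,0,35],0],
  [1,[0,0,0],0],
], force=60)

```text
time: 12.35
eef_pos: [0.4646, -0.0221, 0.2905]
tool_rot: [0.006, 0.031, 0.999, -0.001]
contact_force: [1.7, 0.0, -0.3]
grip_width: 0.147
finger_force: 59.6
```

Request:
send_rows([
  [1,[30,28,0],0],
  [1,[30,28,0],0],
  [1,[30,28,0],0],
  [1,[30,28,0],0],
  [1,[30,28,0],0],
  [1,[0,0,0],0],
  [1,[0,0,0],0],
  [1,[0,0,0],0],
])

```text
time: 13.02
eef_pos: [0.6129, 0.1179, 0.2823]
tool_rot: [-0.0, 0.031, 1.0, -0.0]
contact_force: [0.4, -0.3, -1.2]
grip_width: 0.15
finger_force: 59.6
```

```bash
python3 held.py tee t2; python3 - <<'E'
from fit import *
im,c=load("wrist","t2"); z=np.load("pics/t2.npz"); 
ex=col(im,12,24,100,60)
x,f=pocket("tee",im,c,(.6157,.1212,-.053),70); print("pocket",x,f)
E
```

```text
tcp [0.6126 0.1175 0.283 ] yaw -0.0634 grip 0.149 F [-0.2 -0.7 -0.3]
to pocket mm [3.1 3.7] turn 0.0104
pocket [ 0.61485097  0.1213647  -0.05898494] 0.5993717312812805
```

View pics/t2o.png

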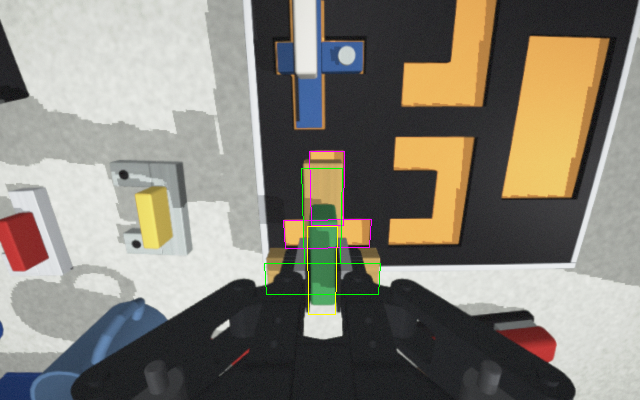

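Request:
send_rows([
  [1,[4.5,3.8,-15],0.01],
  [1,[0,0,-25],0],
  [1,[0,0,-13],0],
  [1,[0,0,-8],0],
  [1,[0,0,0],0],
  [1,[0,0,0],0],
])

```text
time: 13.57
eef_pos: [0.6175, 0.1215, 0.2224]
tool_rot: [0.0, 0.027, 1.0, 0.0]
contact_force: [-0.7, 0.1, -1.0]
grip_width: 0.147
finger_force: 59.6
```

Request:
send_rows([
  [1,[0,0,-3],0],
  [1,[0,0,-3],0],
  [1,[0,0,0],0],
])

```text
time: 13.82
eef_pos: [0.6181, 0.1218, 0.217]
tool_rot: [0.002, 0.026, 1.0, 0.0]
contact_force: [1.7, -0.2, 1.8]
grip_width: 0.146
finger_force: 60.1
```

Request:
send_rows([
  [1,[0,0,-3],0],
  [1,[0,0,-3],0],
  [1,[0,0,-2],0],
  [1,[0,0,0],0],
  [1,[0,0,0],0],
])

```text
time: 14.23
eef_pos: [0.6181, 0.1219, 0.2125]
tool_rot: [0.002, 0.026, 1.0, 0.0]
contact_force: [-11.5, -2.6, 23.2]
grip_width: 0.144
finger_force: 62.9
```

Request:
send_rows([
  [1,[0,0,-2],0],
  [1,[0,0,-2],0],
  [1,[0,0,0],0],
  [1,[0,0,0],0],
])

```text
time: 14.57
eef_pos: [0.6182, 0.122, 0.2124]
tool_rot: [0.002, 0.026, 1.0, 0.0]
contact_force: [-24.9, -5.2, 44.3]
grip_width: 0.15
finger_force: 65.7
```

Request:
send_rows([
  [1,[0,0,4],0],
  [0,[0,0,0],0],
  [0,[0,0,0],0],
  [0,[0,0,0],0],
  [0,[0,0,0],0],
  [0,[0,0,25],0],
  [0,[-20,0,25],0],
  [0,[-20,0,10],0],
  [0,[-10,0,0],0],
  [0,[0,0,0],0],
  [0,[0,0,0],0],
])

```text
time: 15.48
eef_pos: [0.5675, 0.1219, 0.2671]
tool_rot: [-0.0, 0.026, 1.0, -0.0]
contact_force: [-0.2, 0.2, -0.3]
grip_width: 0.498
finger_force: 0.0
```

```bash
python3 held.py tee t3; python3 - <<'E'
import cv2
a=cv2.imread("pics/t3.png"); cv2.imwrite("pics/t3c.png",cv2.resize(a[80:330,160:500],None,fx=2.3,fy=2.3,interpolation=cv2.INTER_CUBIC))
E
```

```text
tcp [0.5678 0.1219 0.2668] yaw -0.0528 grip 0.501 F [ 0.   0.2 -0.6]
to pocket mm [47.9 -0.7] turn -0.0002
```

View pics/t3c.png

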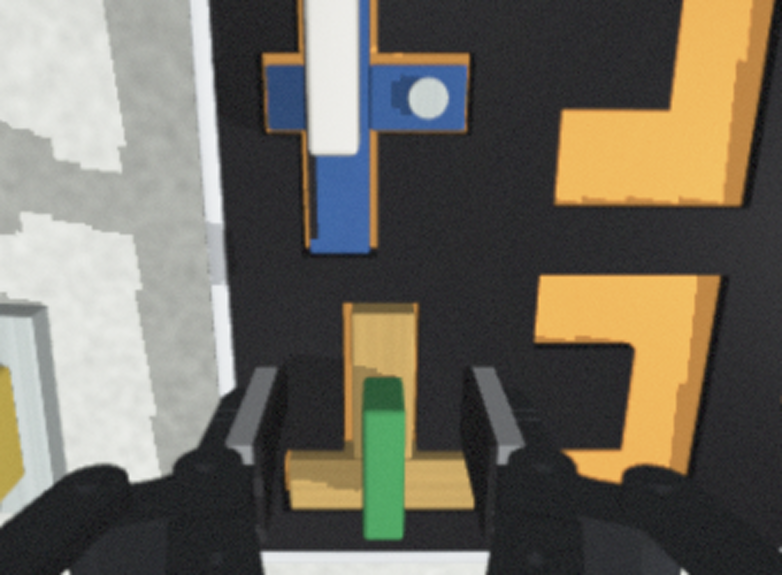

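Request:
send_rows([
  [1,[24,0,5],0],
  [1,[24,0,0],0],
  [1,[0,0,0],0],
  [1,[0,0,-20],0],
  [1,[0,0,-12],0],
  [1,[0,0,-3],0],
  [1,[0,0,0],0],
  [1,[0,0,0],0],
])

```text
time: 16.2
eef_pos: [0.6156, 0.1219, 0.2375]
tool_rot: [-0.0, 0.026, 1.0, 0.0]
contact_force: [0.1, -0.2, -0.1]
grip_width: 0.002
finger_force: 0.0
```

Request:
send_rows([
  [1,[0,0,-2],0],
  [1,[0,0,-2],0],
  [1,[0,0,-2],0],
  [1,[0,0,0],0],
  [1,[0,0,0],0],
])

```text
time: 16.62
eef_pos: [0.6156, 0.1219, 0.2317]
tool_rot: [0.0, 0.026, 1.0, 0.0]
contact_force: [-0.3, -0.2, 0.2]
grip_width: 0.0
finger_force: 0.0
```

Request:
send_rows([
  [1,[0,0,-1],0],
  [1,[0,0,-1],0],
  [1,[0,0,0],0],
  [1,[0,0,0],0],
])

```text
time: 16.95
eef_pos: [0.6156, 0.1219, 0.2314]
tool_rot: [0.0, 0.026, 1.0, 0.0]
contact_force: [-4.5, -0.4, 9.2]
grip_width: 0.002
finger_force: 4.6
```

Request:
send_rows([
  [1,[0,0,-2],0],
  [1,[0,0,0],0],
  [1,[0,0,0],0],
])

```text
time: 17.2
eef_pos: [0.6157, 0.122, 0.2313]
tool_rot: [0.001, 0.026, 1.0, 0.0]
contact_force: [-10.9, -1.7, 19.2]
grip_width: 0.004
finger_force: 9.5
```

Request:
send_rows([
  [1,[0,0,20],0],
  [1,[0,0,35],0],
  [0,[0,-30,15],0],
  [0,[0,-40,0],0],
  [0,[0,-40,0],0],
  [0,[-2,-40,0],0],
  [0,[0,0,0],0],
  [0,[0,0,0],0],
  [0,[0,0,0],0],
])

```text
time: 17.95
eef_pos: [0.6136, -0.0279, 0.2975]
tool_rot: [-0.0, 0.027, 1.0, 0.0]
contact_force: [0.3, 0.1, 0.7]
grip_width: 0.496
finger_force: 0.0
```

```bash
python3 look.py snap .611 -.034 0.03 s1
```

```text
snap [ 0.6139 -0.0295 -0.0928] loss 0.113 tcp [ 0.6136 -0.0272  0.2975] yaw -0.052 grip 0.49993215286600196
move mm [ 0.3 -2.3] turn -0.0409
```

View pics/s1o.png

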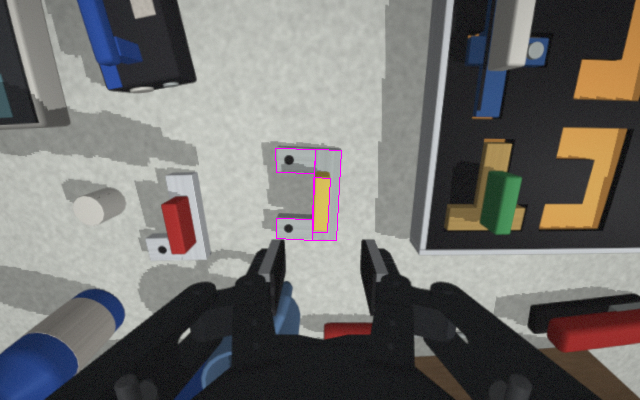

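Request:
send_rows([
  [0,[0.3,-2.3,-15],-0.02],
  [0,[0,0,-35],-0.021],
  [0,[0,0,-35],0],
  [0,[0,0,-20],0],
  [0,[0,0,0],0],
  [0,[0,0,0],0],
])

```text
time: 18.5
eef_pos: [0.6138, -0.0291, 0.1919]
tool_rot: [-0.001, 0.046, 0.999, 0.0]
contact_force: [0.2, -0.8, -0.8]
grip_width: 0.499
finger_force: 0.0
```

Request:
send_rows([
  [0.8,[0,0,0],0],
  [1,[0,0,0],0],
  [1,[0,0,0],0],
  [1,[0,0,0],0],
  [1,[0,0,0],0],
  [1,[0,0,0],0],
  [1,[0,0,20],0],
  [1,[0,0,35],0],
  [1,[0,0,35],0],
  [1,[0,0,10],0],
  [1,[0,0,0],0],
], force=60)

```text
time: 19.42
eef_pos: [0.6145, -0.0305, 0.2976]
tool_rot: [0.004, 0.047, 0.999, -0.0]
contact_force: [0.1, 0.7, -1.8]
grip_width: 0.147
finger_force: 60.9
```

Request:
send_rows([
  [1,[-1,35,0],0.01],
  [1,[-1,35,0],0.01],
  [1,[-1,35,0],0.01],
  [1,[-1,35,0],0.01],
  [1,[-1,35,0],0],
  [1,[-1,35,0],0],
  [1,[-0.3,40,0],0],
  [1,[0,0,0],0],
  [1,[0,0,-10],0],
  [1,[0,0,0],0],
])

```text
time: 20.25
eef_pos: [0.607, 0.2193, 0.2782]
tool_rot: [-0.003, 0.027, 1.0, -0.001]
contact_force: [0.1, -0.4, -2.1]
grip_width: 0.146
finger_force: 60.8
```

```bash
python3 held.py snap s2;  python3 - <<'E'
from fit import *
im,c=load("wrist","s2"); x,f=pocket("snap",im,c,(.6073,.2206,-.053),70); print("pocket",x,f)
E
```

```text
tcp [0.6072 0.2186 0.2792] yaw -0.0546 grip 0.149 F [ 0.6  0.2 -1.1]
to pocket mm [0.1 2. ] turn 0.0016
pocket [ 0.6075348   0.21693921 -0.11194177] 1.3221147060394287
```

View pics/s2o.png

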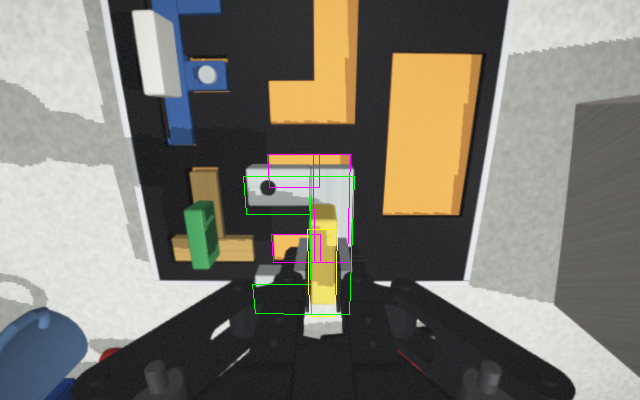

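Request:
send_rows([
  [1,[0.3,1.8,-15],0],
  [1,[0,0,-22],0],
  [1,[0,0,-12],0],
  [1,[0,0,-7],0],
  [1,[0,0,0],0],
  [1,[0,0,0],0],
])

```text
time: 20.8
eef_pos: [0.608, 0.2206, 0.2263]
tool_rot: [-0.0, 0.027, 1.0, -0.0]
contact_force: [-0.0, -0.0, -1.3]
grip_width: 0.147
finger_force: 60.8
```

Request:
send_rows([
  [1,[0,0,-3],0],
  [1,[0,0,-3],0],
  [1,[0,0,0],0],
])

```text
time: 21.05
eef_pos: [0.608, 0.2211, 0.2204]
tool_rot: [0.0, 0.027, 1.0, -0.0]
contact_force: [0.8, -0.0, -1.2]
grip_width: 0.146
finger_force: 61.0
```

Request:
send_rows([
  [1,[0,0,-3],0],
  [1,[0,0,-3],0],
  [1,[0,0,-2],0],
  [1,[0,0,0],0],
  [1,[0,0,0],0],
])

```text
time: 21.47
eef_pos: [0.608, 0.2213, 0.2134]
tool_rot: [0.0, 0.027, 1.0, -0.0]
contact_force: [-2.0, -1.1, 5.1]
grip_width: 0.142
finger_force: 61.6
```

Request:
send_rows([
  [1,[0,0,-2],0],
  [1,[0,0,-2],0],
  [1,[0,0,0],0],
  [1,[0,0,0],0],
])

```text
time: 21.8
eef_pos: [0.6081, 0.2213, 0.2132]
tool_rot: [0.001, 0.027, 1.0, 0.0]
contact_force: [-14.3, -6.3, 25.0]
grip_width: 0.147
finger_force: 64.4
```

Request:
send_rows([
  [1,[0,0,-2],0],
  [1,[0,0,0],0],
  [1,[0,0,0],0],
])

```text
time: 22.05
eef_pos: [0.6081, 0.2213, 0.2132]
tool_rot: [0.001, 0.027, 1.0, 0.0]
contact_force: [-20.6, -8.9, 34.9]
grip_width: 0.145
finger_force: 65.9
```

Request:
send_rows([
  [1,[0,0,4],0],
  [0,[0,0,0],0],
  [0,[0,0,0],0],
  [0,[0,0,0],0],
  [0,[0,0,0],0],
  [0,[0,0,20],0],
  [0,[0,0,20],0],
  [1,[0,0,0],0],
  [1,[0,0,0],0],
  [1,[0,0,0],0],
  [1,[0,0,0],0],
  [1,[0,0,-15],0],
])

```text
time: 23.05
eef_pos: [0.6084, 0.2216, 0.2373]
tool_rot: [0.002, 0.027, 1.0, 0.001]
contact_force: [0.5, 0.5, 0.5]
grip_width: 0.003
finger_force: 0.0
```

Request:
send_rows([
  [1,[0,0,-6],0],
  [1,[0,0,0],0],
  [1,[0,0,0],0],
])

```text
time: 23.3
eef_pos: [0.6079, 0.2214, 0.2314]
tool_rot: [0.0, 0.027, 1.0, 0.0]
contact_force: [-4.9, -1.2, 15.5]
grip_width: 0.005
finger_force: 7.2
```

Request:
send_rows([
  [1,[0,0,30],0],
  [1,[0,0,30],0],
  [1,[-30,-27,0],0],
  [1,[-30,-27,0],0],
  [1,[-30,-27,0],0],
  [1,[-30,-26,0],0],
  [1,[0,0,-30],0],
  [1,[0,0,-22],0],
  [1,[0,0,-6],0],
  [1,[0,0,0],0],
])

```text
time: 24.13
eef_pos: [0.4875, 0.1141, 0.2314]
tool_rot: [-0.001, 0.027, 1.0, -0.0]
contact_force: [0.8, -0.1, -0.2]
grip_width: -0.003
finger_force: 0.0
```

Request:
send_rows([
  [1,[0,0,-3],0],
  [1,[0,0,-1],0],
  [1,[0,0,0],0],
  [1,[0,0,0],0],
])

```text
time: 24.47
eef_pos: [0.4879, 0.1144, 0.2311]
tool_rot: [-0.001, 0.027, 1.0, -0.001]
contact_force: [-19.7, -5.8, 35.3]
grip_width: -0.005
finger_force: 17.1
```

Request:
send_rows([
  [1,[0,0,35],0],
  [0,[0,0,36],0],
  [0,[17,-35,0],0.01],
  [0,[18,-35,0],0.01],
  [0,[18,-35,0],0.01],
  [0,[18,-35,0],0.01],
  [0,[18,-35,0],0.01],
  [0,[18,-35,0],0.01],
  [0,[18,-35,0],0],
  [0,[18,-35,0],0],
  [0,[0,0,0],0],
  [0,[0,0,0],0],
])

```text
time: 25.47
eef_pos: [0.6312, -0.1674, 0.2961]
tool_rot: [-0.002, -0.002, 1.0, 0.001]
contact_force: [0.3, 0.6, -0.7]
grip_width: 0.499
finger_force: 0.0
```

```bash
python3 look.py bracket .628 -.167 0.02 b1 60; python3 - <<'E'
from fit import *
im,c=load("wrist","b1"); m=col(im,0,6,100,40); n,l,s,ce=cv2.connectedComponentsWithStats(m.astype(np.uint8))
print([(s[i].tolist()) for i in range(1,n) if s[i,4]>60])
E
```

```text
bracket [ 0.6302 -0.1634 -0.0136] loss 0.218 tcp [ 0.631  -0.1659  0.2968] yaw 0.0053 grip 0.49728175533238667
move mm [-0.8  2.5] turn -0.019
[[319, 172, 17, 59, 833], [497, 315, 34, 23, 389]]
```

Request:
send_rows([
  [0,[-0.8,2.5,-15],-0.019],
  [0,[0,0,-35],0],
  [0,[0,0,-35],0],
  [0,[0,0,-19],0],
  [0,[0,0,0],0],
  [0,[0,0,0],0],
])

```text
time: 26.02
eef_pos: [0.6298, -0.1617, 0.1941]
tool_rot: [-0.001, 0.006, 1.0, 0.0]
contact_force: [0.3, 0.1, 2.0]
grip_width: 0.507
finger_force: 0.0
```

Request:
send_rows([
  [0.8,[0,0,0],0],
  [1,[0,0,0],0],
  [1,[0,0,0],0],
  [1,[0,0,0],0],
  [1,[0,0,0],0],
  [1,[0,0,0],0],
  [1,[0,0,20],0],
  [1,[0,0,35],0],
  [1,[0,0,35],0],
  [1,[0,0,30],0],
  [1,[0,0,0],0],
], force=60)

```text
time: 26.93
eef_pos: [0.6308, -0.1633, 0.3242]
tool_rot: [0.007, 0.006, 1.0, -0.002]
contact_force: [0.8, -0.4, 0.6]
grip_width: 0.147
finger_force: 58.7
```

Request:
send_rows([
  [1,[-12,36,0],-0.01],
  [1,[-12,36,0],-0.01],
  [1,[-13,36,0],-0.01],
  [1,[-13,36,0],-0.009],
  [1,[-13,36,0],0],
  [1,[-13,36,0],0],
  [1,[-13,36,0],0],
  [1,[-13,36,0],0],
  [1,[-13,36,0],0],
  [1,[-13,36,0],0],
  [1,[-12,36,0],0],
  [1,[0,0,0],0],
])

```text
time: 27.93
eef_pos: [0.4877, 0.2379, 0.3148]
tool_rot: [-0.0, 0.023, 1.0, 0.001]
contact_force: [0.8, 0.6, -0.2]
grip_width: 0.143
finger_force: 58.9
```

Request:
send_rows([
  [1,[0,0,-20],0],
  [1,[0,0,0],0],
  [1,[0,0,0],0],
])

```text
time: 28.18
eef_pos: [0.4898, 0.2326, 0.2937]
tool_rot: [-0.001, 0.026, 1.0, -0.0]
contact_force: [0.1, -0.4, -0.5]
grip_width: 0.143
finger_force: 58.9
```

```bash
python3 held.py bracket b2; python3 - <<'E'
from fit import *
im,c=load("wrist","b2"); m=col(im,0,6,100,40); n,l,s,ce=cv2.connectedComponentsWithStats(m.astype(np.uint8))
print([(s[i].tolist()) for i in range(1,n) if s[i,4]>60])
E
```

```text
tcp [0.4902 0.2325 0.2947] yaw -0.0524 grip 0.144 F [-0.1  0.  -0.3]
to pocket mm [-0.5  1.7] turn -0.0006
[[309, 205, 28, 98, 2461]]
```

Request:
send_rows([
  [1,[-0.3,1.7,-20],0],
  [1,[0,0,-30],0],
  [1,[0,0,-12],0],
  [1,[0,0,-6],0],
  [1,[0,0,0],0],
  [1,[0,0,0],0],
])

```text
time: 28.73
eef_pos: [0.4901, 0.2343, 0.2272]
tool_rot: [0.0, 0.026, 1.0, 0.0]
contact_force: [0.5, 0.2, 0.0]
grip_width: 0.147
finger_force: 59.1
```

Request:
send_rows([
  [1,[0,0,-3],0],
  [1,[0,0,-3],0],
  [1,[0,0,0],0],
])

```text
time: 28.98
eef_pos: [0.4902, 0.2346, 0.2214]
tool_rot: [0.001, 0.026, 1.0, 0.0]
contact_force: [0.6, 0.1, 0.8]
grip_width: 0.149
finger_force: 59.4
```

Request:
send_rows([
  [1,[0,0,-3],0],
  [1,[0,0,-3],0],
  [1,[0,0,-3],0],
  [1,[0,0,0],0],
  [1,[0,0,0],0],
])

```text
time: 29.4
eef_pos: [0.4903, 0.2347, 0.2153]
tool_rot: [0.001, 0.026, 1.0, 0.0]
contact_force: [-9.6, -5.3, 23.0]
grip_width: 0.142
finger_force: 62.2
```

Release and verify by pressing its top.

Request:
send_rows([
  [1,[0,0,3],0],
  [0,[0,0,0],0],
  [0,[0,0,0],0],
  [0,[0,0,0],0],
  [0,[0,0,0],0],
  [0,[0,0,20],0],
  [0,[0,0,20],0],
  [1,[0,0,0],0],
  [1,[0,0,0],0],
  [1,[0,0,0],0],
  [1,[0,0,0],0],
  [1,[0,0,-13],0],
])

```text
time: 30.4
eef_pos: [0.4902, 0.2348, 0.2426]
tool_rot: [0.001, 0.026, 1.0, 0.001]
contact_force: [0.7, 0.5, -0.2]
grip_width: -0.001
finger_force: 0.0
```

Request:
send_rows([
  [1,[0,0,-6],0],
  [1,[0,0,-2],0],
  [1,[0,0,0],0],
  [1,[0,0,0],0],
])

```text
time: 30.73
eef_pos: [0.4898, 0.2346, 0.2334]
tool_rot: [-0.0, 0.026, 1.0, -0.0]
contact_force: [-0.2, 0.7, 0.1]
grip_width: 0.001
finger_force: 0.0
```

Request:
send_rows([
  [1,[0,0,-2],0],
  [1,[0,0,-2],0],
  [1,[0,0,0],0],
  [1,[0,0,0],0],
])

```text
time: 31.07
eef_pos: [0.49, 0.2347, 0.2314]
tool_rot: [0.001, 0.026, 1.0, 0.0]
contact_force: [-5.1, -1.7, 9.9]
grip_width: 0.002
finger_force: 5.0
```

Request:
send_rows([
  [1,[0,0,35],0],
  [1,[0,0,40],0],
  [-0.2,[-3,-35,20],0],
  [-0.2,[-4,-38,20],0],
  [-0.2,[-5,-38,0],0],
  [-0.2,[-5,-38,0],0],
  [-0.2,[-5,-38,0],0],
  [-0.2,[-5,-38,0],0],
  [-0.2,[-5,-38,0],0],
  [-0.2,[-5,-38,0],0],
  [-0.2,[-5,-38,0],0],
  [-0.2,[-5,-38,0],0],
])

```text
time: 32.07
eef_pos: [0.4422, -0.1429, 0.3442]
tool_rot: [0.001, 0.026, 1.0, -0.0]
contact_force: [1.3, 1.1, -0.6]
grip_width: 0.598
finger_force: 0.0
```

Request:
send_rows([
  [-0.2,[0,-30,0],0.05],
  [-0.2,[0,0,0],0.05],
  [-0.2,[0,0,0],0],
  [-0.2,[0,0,0],0],
])

```text
time: 32.4
eef_pos: [0.4429, -0.1711, 0.3439]
tool_rot: [0.0, -0.023, 1.0, 0.0]
contact_force: [-0.0, 0.8, -0.3]
grip_width: 0.601
finger_force: 0.0
```

```bash
cat > cas.py <<'E'
import sys
from fit import *
im,c=snap("wrist",sys.argv[1]); s=env.state()
w,a,b,d=s["tool_rot"]; Rm=R.from_quat([a,b,d,w]).as_matrix(); yaw=np.arctan2(-Rm[0,1],Rm[1,1])
print("tcp",s["eef_pos"].round(4),"yaw",round(yaw,4))
m=col(im,100,125,100,30); p0=(float(sys.argv[2]),float(sys.argv[3]),float(sys.argv[4]))
m,o=crop(m,p0,c,.05,110)
BAR=(-50,50,-6,6); PO=[(-44,-32,-6,6),(32,44,-6,6)]
f=lambda q:poly([BAR],[.06,.072],q,c,o,m.shape)|poly(PO,[.036,.06],q,c,o,m.shape)
q,l=fitmask(m,f,p0,c,o); print(q.round(4),l,"move",((q[:2]-s["eef_pos"][:2])*1000).round(1),"turn",round(q[2]-yaw,4))
v=im[:,:,::-1].copy(); M=f(q); M=cv2.resize(M,(m.shape[1],m.shape[0]),interpolation=0)
cs,_=cv2.findContours(M,0,1); cv2.drawContours(v,[k+np.int32(o) for k in cs],-1,(255,0,255),1); cv2.imwrite(f"pics/{sys.argv[1]}o.png",v)
E
python3 cas.py k1 .446 -.170 .06
```

```text
tcp [ 0.443  -0.1707  0.3439] yaw 0.0472
[ 0.4473 -0.1703  0.097 ] 0.5365877151489258 move [4.3 0.3] turn 0.0497
```

View pics/k1o.png

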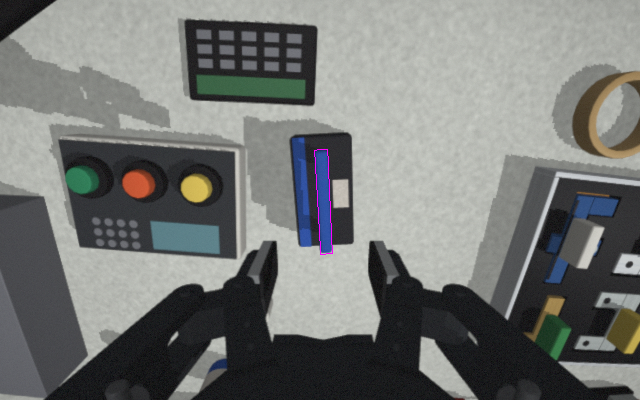

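Request:
send_rows([
  [-0.2,[4.3,0.3,-15],0.025],
  [-0.2,[0,0,-38],0.025],
  [-0.2,[0,0,-35],0],
  [-0.2,[0,0,-25],0],
  [-0.2,[0,0,-10],0],
  [-0.2,[0,0,0],0],
  [-0.2,[0,0,0],0],
], force=100)

```text
time: 33.03
eef_pos: [0.4477, -0.1704, 0.2219]
tool_rot: [0.0, -0.049, 0.999, -0.0]
contact_force: [-0.1, 0.0, 0.6]
grip_width: 0.601
finger_force: 0.0
```

Request:
send_rows([
  [0.5,[0,0,0],0],
  [1,[0,0,0],0],
  [1,[0,0,0],0],
  [1,[0,0,0],0],
  [1,[0,0,0],0],
  [1,[0,0,0],0],
  [1,[0,0,15],0],
  [1,[0,0,30],0],
  [1,[0,0,35],0],
  [1,[0,0,25],0],
  [1,[0,0,0],0],
])

```text
time: 33.95
eef_pos: [0.4479, -0.1712, 0.332]
tool_rot: [0.004, -0.049, 0.999, -0.002]
contact_force: [1.4, -0.0, -2.5]
grip_width: 0.114
finger_force: 98.1
```

Request:
send_rows([
  [1,[6,28,0],-0.01],
  [1,[6,30,0],-0.01],
  [1,[7,30,0],-0.01],
  [1,[7,30,0],-0.01],
  [1,[7,30,0],-0.01],
  [1,[7,30,0],-0.01],
  [1,[7,30,0],-0.01],
  [1,[7,30,0],-0.01],
  [1,[7,30,0],-0.01],
  [1,[7,30,0],-0.01],
  [1,[7,30,0],-0.01],
  [1,[7,30,0],-0.01],
])

```text
time: 34.95
eef_pos: [0.529, 0.1887, 0.3239]
tool_rot: [-0.001, 0.011, 1.0, -0.0]
contact_force: [1.2, 0.2, -3.5]
grip_width: 0.118
finger_force: 98.2
```

Request:
send_rows([
  [1,[7,30,0],-0.01],
  [1,[7,30,0],-0.01],
  [1,[5,30,0],-0.01],
  [1,[4,26,0],0],
  [1,[0,0,0],0],
  [1,[0,0,0],0],
  [1,[0,0,0],0],
])

```text
time: 35.53
eef_pos: [0.5521, 0.3028, 0.3241]
tool_rot: [-0.001, 0.026, 1.0, -0.001]
contact_force: [-0.9, -0.5, -3.7]
grip_width: 0.114
finger_force: 98.4
```

```bash
python3 - <<'E'
from fit import *
for n in("s2","t2"):
    im,c=load("wrist",n); x,f=pocket("cassette",im,c,(.554,.3035,-.053),150)
    m,o=crop(col(im,8,25,110,90),x,c,.03,150); k,l,s,ce=cv2.connectedComponentsWithStats(m.astype(np.uint8)); i=1+np.argmax(s[1:,4]); mm=(l==i); rs=grow("cassette",2.5)
    print(n,fitmask(mm,lambda q:poly(rs,[.032],q,c,o,m.shape)&poly(rs,[.026],q,c,o,m.shape),x,c,o))
E
python3 held.py cassette k2
```

```text
s2 (array([ 0.55347907,  0.30491   , -0.05317125]), np.float64(0.022016923874616623))
t2 (array([ 0.55358215,  0.30562488, -0.05466152]), np.float64(0.023563360795378685))
tcp [0.5522 0.3025 0.3246] yaw -0.0525 grip 0.118 F [ 0.1  0.3 -3.9]
to pocket mm [1.8 1.3] turn -0.0005
```

Request:
send_rows([
  [1,[1.3,2,-15],0],
  [1,[0,0,-25],0],
  [1,[0,0,-18],0],
  [1,[0,0,-10],0],
  [1,[0,0,0],0],
  [1,[0,0,0],0],
])

```text
time: 36.08
eef_pos: [0.5537, 0.3046, 0.2581]
tool_rot: [-0.0, 0.026, 1.0, -0.0]
contact_force: [0.0, -0.8, -4.1]
grip_width: 0.118
finger_force: 98.3
```

Request:
send_rows([
  [1,[0,0,-3],0],
  [1,[0,0,-3],0],
  [1,[0,0,-2],0],
  [1,[0,0,0],0],
])

```text
time: 36.42
eef_pos: [0.5535, 0.3052, 0.2498]
tool_rot: [-0.0, 0.026, 1.0, 0.0]
contact_force: [-0.5, 0.2, -4.4]
grip_width: 0.117
finger_force: 98.4
```

Request:
send_rows([
  [1,[0,0,-3],0],
  [1,[0,0,-2],0],
  [1,[0,0,0],0],
  [1,[0,0,0],0],
])

```text
time: 36.75
eef_pos: [0.5536, 0.3056, 0.2461]
tool_rot: [0.001, 0.026, 1.0, 0.001]
contact_force: [-2.7, 1.3, 4.3]
grip_width: 0.114
finger_force: 99.5
```

Request:
send_rows([
  [1,[0,0,-2],0],
  [1,[0,0,-2],0],
  [1,[0,0,0],0],
  [1,[0,0,0],0],
])

```text
time: 37.08
eef_pos: [0.5536, 0.3055, 0.2418]
tool_rot: [0.001, 0.026, 1.0, 0.001]
contact_force: [-2.7, 2.8, 5.2]
grip_width: 0.113
finger_force: 99.6
```

Request:
send_rows([
  [1,[0,0,-2],0],
  [1,[0,0,-2],0],
  [1,[0,0,0],0],
  [1,[0,0,0],0],
])

```text
time: 37.42
eef_pos: [0.5536, 0.3056, 0.2403]
tool_rot: [0.001, 0.026, 1.0, 0.001]
contact_force: [-8.7, -1.2, 17.6]
grip_width: 0.114
finger_force: 101.4
```

Request:
send_rows([
  [1,[0,0,-2],0],
  [1,[0,0,0],0],
  [1,[0,0,0],0],
  [1,[0,0,4],0],
  [-0.2,[0,0,0],0],
  [-0.2,[0,0,0],0],
  [-0.2,[0,0,0],0],
  [-0.2,[0,0,0],0],
  [-0.2,[0,0,20],0],
  [-0.2,[0,0,20],0],
  [1,[0,0,0],0],
  [1,[0,0,0],0],
])

```text
time: 38.42
eef_pos: [0.5538, 0.3052, 0.2798]
tool_rot: [0.001, 0.026, 1.0, 0.001]
contact_force: [0.1, -0.5, -0.3]
grip_width: 0.322
finger_force: 0.0
```

Request:
send_rows([
  [1,[0,0,0],0],
  [1,[0,0,0],0],
  [1,[0,0,-8],0],
  [1,[0,0,-5],0],
  [1,[0,0,0],0],
  [1,[0,0,0],0],
], force=60)

```text
time: 38.92
eef_pos: [0.5534, 0.3051, 0.2647]
tool_rot: [-0.001, 0.026, 1.0, -0.0]
contact_force: [-0.1, -0.2, 0.8]
grip_width: 0.0
finger_force: 0.0
```

Press, then check the tray from above before the keys.

Request:
send_rows([
  [1,[0,0,-2],0],
  [1,[0,0,-2],0],
  [1,[0,0,0],0],
  [1,[0,0,0],0],
])

```text
time: 39.25
eef_pos: [0.5535, 0.3052, 0.2634]
tool_rot: [0.001, 0.026, 1.0, 0.0]
contact_force: [-3.6, -1.2, 8.5]
grip_width: -0.003
finger_force: 4.3
```

Request:
send_rows([
  [1,[0,0,35],0],
  [1,[0,0,40],0],
  [1,[-10,-38,40],0],
  [1,[-10,-40,20],0],
  [1,[-10,-40,0],0],
  [1,[-10,-40,0],0],
  [1,[-10,-40,0],0],
  [1,[-10,-40,0],0],
  [1,[-10,-40,0],0],
  [1,[-10,-40,0],0],
  [1,[-10,-40,0],0],
  [1,[-10,-40,0],0],
])

```text
time: 40.25
eef_pos: [0.456, -0.0811, 0.3847]
tool_rot: [0.0, 0.026, 1.0, -0.0]
contact_force: [0.4, -0.2, -0.1]
grip_width: -0.002
finger_force: 0.0
```

```bash
python3 - <<'E'
from fit import *
im,c=snap("top","top1"); print(env.state()["eef_pos"])
cv2.imwrite("pics/top1c.png",cv2.resize(im[110:290,170:480,::-1],None,fx=2.5,fy=2.5,interpolation=cv2.INTER_CUBIC))
E
```

```text
[ 0.45480468 -0.0866564   0.38469273]
```

View pics/top1c.png

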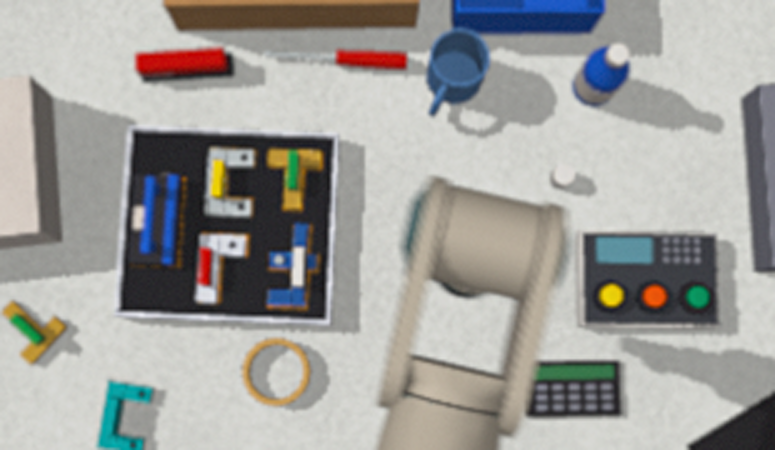

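Request:
send_rows([
  [1,[-2,-38,0],0],
  [1,[-2,-38,0],0],
  [1,[-2,-38,0],0],
  [1,[-2,-38,0],0],
  [1,[-2,-38,0],0],
  [1,[-2,-39,0],0],
  [1,[-1.5,-39,0],0],
  [1,[0,0,-40],0],
  [1,[0,0,-40],0],
  [1,[0,0,-40],0],
  [1,[0,0,-22],0],
  [1,[0,0,0],0],
])

```text
time: 41.3
eef_pos: [0.4421, -0.3463, 0.236]
tool_rot: [-0.004, 0.026, 1.0, 0.004]
contact_force: [-0.1, 0.7, -0.7]
grip_width: -0.001
finger_force: 0.0
```

Request:
send_rows([
  [1,[0,0,0],0],
])

```text
time: 41.38
eef_pos: [0.4434, -0.3473, 0.2421]
tool_rot: [-0.001, 0.026, 1.0, 0.001]
contact_force: [1.4, -0.1, -0.6]
grip_width: 0.002
finger_force: 0.0
```

Request:
send_rows([
  [1,[-1.5,-8,0],0],
  [1,[0,0,-8],0],
  [1,[0,0,-6],0],
  [1,[0,0,-4],0],
  [1,[0,0,-2],0],
  [1,[0,0,0],0],
  [1,[0,0,0],0],
])

```text
time: 41.97
eef_pos: [0.4422, -0.3557, 0.2236]
tool_rot: [0.001, 0.026, 1.0, -0.001]
contact_force: [-0.2, -1.5, 3.8]
grip_width: 0.004
finger_force: 2.0
```

Request:
send_rows([
  [1,[0,0,-2],0],
  [1,[0,0,-1],0],
  [1,[0,0,0],0],
  [1,[0,0,0],0],
])

```text
time: 42.3
eef_pos: [0.4422, -0.3558, 0.2222]
tool_rot: [0.001, 0.026, 1.0, -0.001]
contact_force: [-5.1, 1.6, 15.2]
grip_width: 0.002
finger_force: 7.8
```

Orange bottomed (15 N). Now up, over to green and press.

Request:
send_rows([
  [1,[0,0,-1],0],
  [1,[0,0,0],0],
  [1,[0,0,10],0],
  [1,[0,0,15],0],
  [1,[0,0,0],0],
  [1,[-1,-29,0],0],
  [1,[-1,-29,0],0],
  [1,[0,0,0],0],
  [1,[0,0,0],0],
  [1,[0,0,0],0],
])

```text
time: 43.13
eef_pos: [0.4399, -0.4129, 0.2424]
tool_rot: [-0.001, 0.026, 1.0, 0.001]
contact_force: [-0.4, 0.8, -0.2]
grip_width: 0.004
finger_force: 0.0
```

Request:
send_rows([
  [1,[0,0,-10],0],
  [1,[0,0,-8],0],
  [1,[0,0,-4],0],
  [1,[0,0,0],0],
  [1,[0,0,0],0],
])

```text
time: 43.55
eef_pos: [0.4403, -0.4128, 0.2224]
tool_rot: [0.0, 0.025, 1.0, 0.0]
contact_force: [-1.9, 3.0, 8.7]
grip_width: -0.001
finger_force: 4.3
```

Request:
send_rows([
  [1,[0,0,-2],0],
  [1,[0,0,-1],0],
  [1,[0,0,0],0],
  [1,[0,0,0],0],
])

```text
time: 43.88
eef_pos: [0.4403, -0.4128, 0.2221]
tool_rot: [0.0, 0.025, 1.0, -0.0]
contact_force: [-8.9, 9.2, 23.4]
grip_width: -0.001
finger_force: 11.9
```

Request:
send_rows([
  [1,[0,0,10],0],
  [1,[0,0,30],0],
  [1,[0,0,40],0],
  [1,[0,0,40],0],
  [1,[0,0,0],0],
  [1,[0,0,0],0],
])

```text
time: 44.38
eef_pos: [0.4404, -0.4131, 0.3413]
tool_rot: [0.002, 0.026, 1.0, -0.002]
contact_force: [0.3, -0.6, -0.8]
grip_width: -0.002
finger_force: 0.0
```

```bash
python3 - <<'E'
from fit import *
im,c=snap("top","top2"); z=np.load("pics/top1.npz")["im"].astype(int)
for (a,b,p,q) in [(155,245,210,310),(245,300,200,330),(120,160,220,430)]:
    print(np.abs(z-im)[a:b,p:q].max(-1).__gt__(50).sum())
E
```

```text
0
318
0
```

```bash
python3 -c "
from workcell import env
print(env.sign_off())"
```

```text
the job is handed in; nothing more can be done
None
```

The job is done and handed in: I pressed the yellow key, packed the caliper, tee, snap gauge, bracket and cassette (each bottomed out under a final press on top), then pressed orange and green fully down, finishing at about 44 s with the tray unchanged in the last image.

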